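Lay the retaining bar over the assembly fixture

TASK

Take the retaining bar (the one with a grip block on top) from the sloping plywood rack and lay it squarely across the fixture's two support blocks, its boss end over the block that carries the steel key. Feel for the key so that the notch under the bar drops right over it and the bar lies level and flush on both blocks, then let go. Leave all the other things where they are.

Things in the scene. Friction and masses are not known exactly. Their poses are not given: they have to be found in the camera images.
- bar: Retaining bar: plain steel, 200 long (its x) x 36 wide (y) x 16 mm thick, 0.3 to 0.65 kg. Origin at the centre of its flat underside, z out of its top. A notch is cut across its underside at x = +65; a boss 24 x 36 mm, 6 mm high, on the top right above the notch marks that end. It starts in either lane of the rack, grip up, boss end uphill (x up the slope), low end at the lip.
- grip (a point): Centre of the bar's black grip block (60 long along the bar's x, 16 mm wide along y), which stands at the middle of the bar's top from 16 to 48 mm above the underside; this point is 32 mm above the underside. The place to hold the bar: pinch across y. It is near the centre of mass. Axes as the bar's.
- notch (a point): Middle of the mouth of the notch in the bar's underside (bar x = +65, y = 0, z = 0 mm). The notch is 12 mm wide along x, 9 mm deep, and runs right across the bar. Axes as the bar's.
- fixture: Fixture, fixed to the bench: aluminium base plate 150 (x) x 300 (y) x 12 mm, origin under its centre. The support blocks stand on it on its y axis, 65 mm either side of the centre; between them a dark channel workpiece, top at 44 mm. Near the corners x = +58, y = +120 and -120 mm stand open toggle clamps with red handles, 125 mm high, clear of the bar.
- support_key: Grey support block with the key, fixed: 50 (x) x 60 (y) x 45 mm high, origin at the centre of its underside (on the plate, 12 mm above the bench), flat top 45 mm above the origin. It may be the fixture's +y or -y block. Its y lies along the line of the two blocks. A steel key lies across its top (see key_block_top).
- key_block_top (a point): Centre of the keyed block's flat top, not of the key. The key is a rib 8 mm wide (y), 7 mm high, top edges bevelled, 44 mm long (x). It is fixed in a new place each time, its centre line 6 to 17 mm from this point along y, on either side: not measured, find it by touch (or sight). Until the notch is over it that end of the bar rides 7 mm high.
- support_plain: The other grey support block, fixed, same size, no key: 50 (x) x 60 (y) x 45 mm high, origin at the centre of its underside, 130 mm from the keyed block's along the fixture's y.
- rack: Plywood rack, fixed, 250 mm up the slope and 230 mm wide, origin under its centre at bench level. Its board slopes 0.38 rad (22 degrees), rising towards its +x, away from the robot; board top 75 mm above the bench at the centre. Two lanes centred at y = +55 and -55 mm between walls 14 mm high (square to the board), with a lip 14 mm high at the low end.
- plain_bar: Bystander: plain steel bar 200 x 36 x 16 mm without grip or notch, in the rack's other lane. Origin at the centre of its underside.
- gauge_block: Bystander: steel block 25 x 60 x 20 mm on the fixture's base plate. Origin under its centre.
- screwdriver: Bystander: screwdriver 200 mm long lying on the bench beyond the fixture.
- bracket: Bystander: steel angle bracket 70 x 50 x 50 mm, on the bench. Origin under its centre.
- bracket2: Bystander: second angle bracket, the same.
- collar: Bystander: dark steel collar, 60 mm across, 30 mm high. Origin under its centre.
- oil_can: Bystander: grey can, 56 mm across, 130 mm high. Origin under its centre.
- carton: Bystander: cardboard carton 110 x 80 x 60 mm. Origin under its centre.

How it is judged:
By the outcome, as a careful person would: the job done as asked, in the order asked, and still so for the second after the job is handed in, with the robot touching nothing.
It also fails if it takes over 51 s, if anything falls off the work surface, if the arm or the gripper's body presses on something with over 40 N, if the wrist force passes 120 N, or if a joint passes its speed limit or range.

ROBOT

A 6-joint arm with a two-finger parallel gripper is mounted at the origin on the work surface. World frame = base frame: x ahead of the robot, y to its left, z up, the work surface at z = 0. Lengths are in mm, angles in rad, forces in N, time in s.
With the tool pointing down it reaches from about 300 to 775 mm from the base axis. Payload 14.6 kg.
Tool frame: the origin (TCP) lies between the finger pads; the fingertips stand manip.nose_length ahead of it and the grasp point (between the pads) lies 11 mm behind it (manip.nose_length is the distance from the TCP to the fingertips, in mm); z points along the fingers, y is the line along which they close (so a half turn about z gives the same grasp; the last joint's range is limited). The gripper opens to 94 mm and grips with 3 to 60 N. Pads are 16 mm wide; open, the fingers measure 119 mm over their backs; the gripper's body (75 mm by 177 mm) begins 78 mm behind the grasp point.
Start: joints at [1.062, 0.3, 1.521, -0, 1.321, -0.067], TCP at [235.158, 497.182, 213.446] pointing down, gripper open.
Joint ranges: [-3.03, 3.03], [-0.79, 2.21], [0.23, 2.52], [-1.04, 4.18], [0, 3.07], [-2.55, 2.55]. Speed limits (rad/s): [2.22, 2.22, 2.57, 3.14, 3.14, 3.14].

INTERFACE

Orientations are given as [roll, pitch, yaw] about the fixed x, y, z axes, in that order (R = Rz(yaw) Ry(pitch) Rx(roll)).
In Python, from cell import manip, cams, job gives the robot as it stands.
- The arm moves only by the tool jog_arm, never from a script. Its argument "commands" is a list of rows, each an object of numbers: "dx", "dy", "dz": the shift along the tool's x, y, z each as a share of 40 mm, from -1 to 1; "ax", "ay", "az": the turn, a rotation vector about the tool's x, y, z each as a share of 10 degrees, from -1 to 1; "gripper": the closure, from 0 (fully open) to 1 (shut). A call has 1 to 10 rows; each row shifts and turns the commanded pose from where the row before left it, along the tool's axes as they then stand; what a row does not reach is not made up. A row lasts 1/8 s, in which the tool goes at most 62.5 mm and 10.7 degrees, less where a joint would pass 70% of its speed; a pose out of reach is approached as far as the arm can. A call with a number of a shift or a turn outside -1 to 1 is refused whole. A call with a gripper value outside its range is refused whole. The fingers move at their own pace and stop on an object; "squeeze" is the grip in N (left out, the last holds). Time passes only in rows, so rows that do not move let the fingers close. It gives the time, the measured TCP pose, the force, the opening and the grip force at its end, in the units of the state.
- manip.read_state(): the state, without advancing time (a new reading comes with each control period).
- cams.camera(name): name is "side" or "top"; returns a dict with "image" (420x560x3 uint8, red, green, blue), "fx", "fy", "cx", "cy" (pixels), "dist_coeffs" ([k1, k2, p1, p2, k3] as OpenCV has them; the pictures are not rectified), "world_to_cam" (4x4, takes a point from world to camera coordinates). Camera axes: x right, y down, z forward; pixel columns grow to the right and rows downward; lengths in mm; the calibration is good to about 2 mm. A picture is of the moment at which its call begins. There is no depth.
- job.sign_off(): hands the job in; it is judged then, once.
The state is a dict: "clock": time; "joints": joint angles; "qd": joint speeds; "effort": joint torques, N m; "eef_pos": TCP position; "eef_rot": TCP orientation; "wrist_force": force on the tool from outside, world axes, zero at the start; "moment": the same for the moment, N m; "finger_gap": finger opening in mm; "finger_force": force on a finger pad.
Only numpy, scipy, OpenCV 4.12 (cv2) and the standard library are available. Lean on these libraries where they do the work, as an engineer would, in place of code of your own. Each camera call takes 0.05 s, during which the arm holds its last target. There are 200 camera calls.

## Working session

There is one attempt and no reset: what is moved stays moved. The work goes in short steps, Python scripts to look and compute and a tool call to move; the robot and the scene stay as the last step left them, time stands still between calls to the robot, and variables do not carry over. Pictures are saved under pics/ and viewed, at most 10 in all, crops included, and the job is handed in when it is done.

Besides the shell and the picture viewer there is one more tool, called after "Request:" as name(argument=value, ...) on one line, values as JSON. jog_arm: Moves the arm, as the interface text tells. Shift numbers are shares of 40 mm and turn numbers shares of 10 degrees, none past 1 either way. Its arguments: {"type":"object","properties":{"commands":{"type":"array"},"squeeze":{"type":"number"}},"required":["commands"]}

```bash
mkdir -p pics; ls; python3 - <<'E'
from cell import manip,cams,job
import cv2,pickle,numpy as np
print(manip.read_state(), manip.nose_length)
for n in("side","top"):
    c=cams.camera(n); pickle.dump(c,open(f'{n}0.pkl','wb'))
    cv2.imwrite(f'pics/{n}0.png',c['image'][:,:,::-1])
    W=np.array(c['world_to_cam']);print(n,c['fx'],c['dist_coeffs'],-W[:3,:3].T@W[:3,3])
E
```

```text
pics
{'clock': 0.0, 'joints': array([ 1.06241591e+00,  3.00465708e-01,  1.52159095e+00, -1.92255429e-05,
        1.32070390e+00, -6.66163723e-02]), 'qd': array([-8.20687732e-04, -5.25060814e-04,  5.85050060e-04, -1.78752996e-03,
       -1.80881435e-04,  4.61103153e-05]), 'effort': array([ 7.03038677e-04, -5.31798756e+01, -3.52745354e+01,  7.10150390e-02,
        2.43337720e-02, -1.88106715e-04]), 'eef_pos': array([235.03288432, 496.96518189, 212.88511263]), 'eef_rot': array([-3.14042611e+00, -5.91630464e-05,  2.69983334e+00]), 'wrist_force': array([-0.59608182,  0.09548425, -0.06072949]), 'moment': array([0.00262822, 0.0116446 , 0.02484704]), 'finger_force': 0.0, 'finger_gap': 93.92765785310164} 8.0
side 536.1705252642687 [0.05228651 0.         0.         0.         0.        ] [ 557.52218233 1056.034654   1073.15017253]
top 416.01515615970595 [-0.09996531  0.          0.          0.          0.        ] [ 468.54438116   54.84463927 1263.3623751 ]
```

View pics/side0.png

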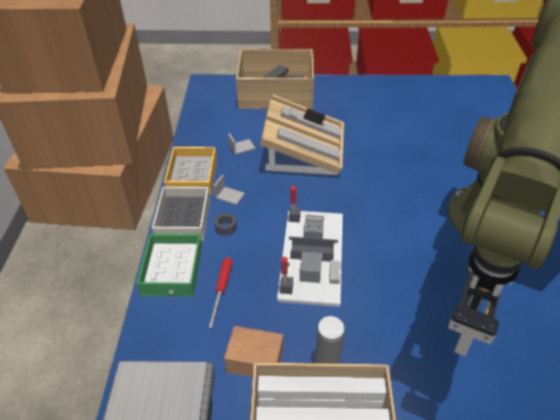

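View pics/top0.png

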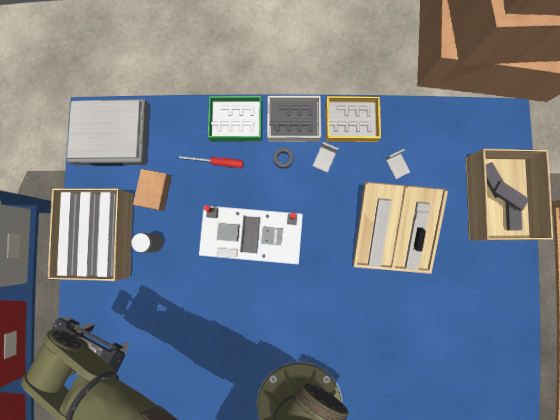

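The side view shows the fixture at about (312,256) and the rack at about (305,133). In the top view the fixture is at (251,235), and the bar with the black grip (420,238) is in the right-hand lane. I'll enlarge both.

```bash
python3 - <<'E'
import cv2,pickle,numpy as np
t=pickle.load(open('top0.pkl','rb'))['image'][:,:,::-1]
s=pickle.load(open('side0.pkl','rb'))['image'][:,:,::-1]
def crop(im,x,y,w,h,k): return cv2.resize(im[y:y+h,x:x+w],None,fx=k,fy=k,interpolation=cv2.INTER_CUBIC)
a=crop(t,195,198,115,74,6)   # 690x444
cv2.imwrite('pics/fixt.png',a)
cv2.imwrite('pics/rackt.png',crop(t,348,176,104,100,6))
b=crop(s,275,180,75,125,4.8)  #360x600
c=crop(s,255,90,95,90,4.5) #427
o=np.zeros((600,790,3),np.uint8);o[:b.shape[0],:b.shape[1]]=b;o[:c.shape[0],361:361+c.shape[1]]=c
cv2.imwrite('pics/sd.png',o)
E
```

```text
(no output)
```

View pics/fixt.png

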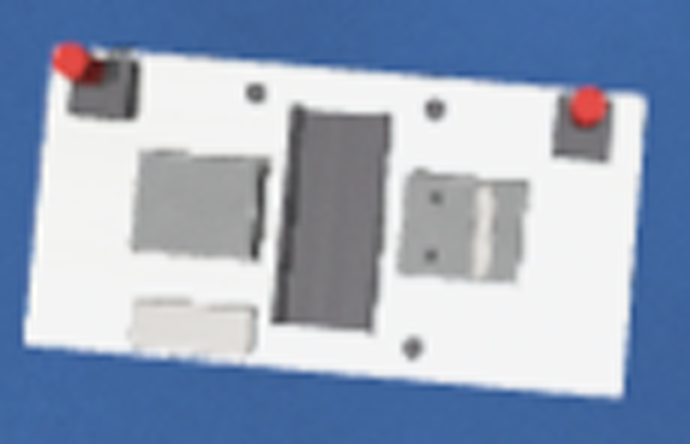

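View pics/rackt.png

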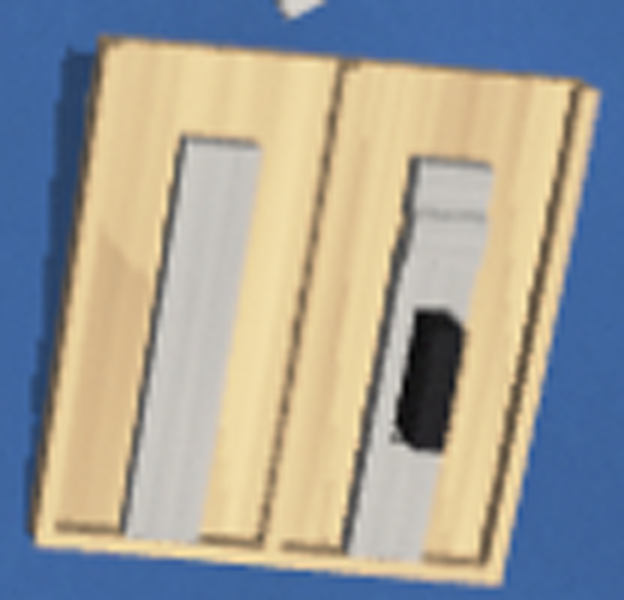

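View pics/sd.png

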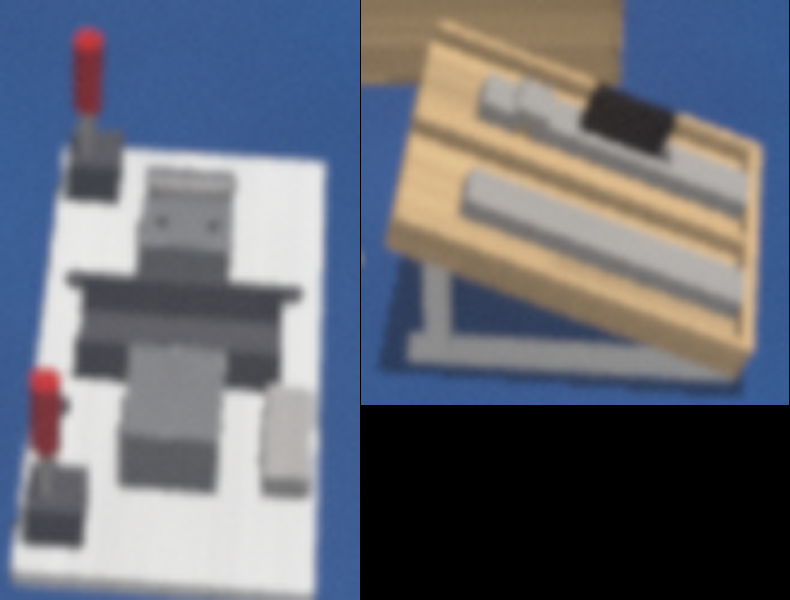

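Both views show the key on the robot's -y block, toward its outer end: the top crop has the block at columns 402-525 and the key at column 484. The bar is in the rack's right lane. Next I'll fit the poses.

```bash
cat > h.py <<'E'
import cv2,pickle,numpy as np
from scipy.optimize import least_squares
from scipy.spatial.transform import Rotation as R
C={n:pickle.load(open(n+'0.pkl','rb')) for n in('top','side')}
def proj(n,P):
    c=C[n];W=np.array(c['world_to_cam']);K=np.array([[c['fx'],0,c['cx']],[0,c['fy'],c['cy']],[0,0,1.]])
    return cv2.projectPoints(np.array(P,float),cv2.Rodrigues(W[:3,:3])[0],W[:3,3],K,np.array(c['dist_coeffs']))[0][:,0]
def px(x,y,x0,y0,k): return [x0+(x+.5)/k-.5,y0+(y+.5)/k-.5]
E
python3 - <<'E'
from h import *
FT=lambda x,y:px(x,y,195,198,6); RT=lambda x,y:px(x,y,348,176,6)
FS=lambda x,y:px(x,y,275,180,4.8); RS=lambda x,y:px(x-361,y,255,90,4.5)
def fit(T,S,f,x0,nm):
    def r(v):
        o=[]
        for n,L in(('top',T),('side',S)):
            if L: o.append((proj(n,[f(v,p) for p,_ in L])-np.array([q for _,q in L])).ravel())
        return np.concatenate(o)
    s=least_squares(r,x0,loss='soft_l1',x_scale=[10,10]+[.1]+[10]*(len(x0)-3))
    print(nm,s.x.round(3));print(r(s.x).reshape(-1,2).round(1).tolist());return s.x
fx=lambda v,p:np.r_[v[:2],0]+R.from_euler('z',v[2]).apply(p)
T=[([75,150,12],FT(47,45)),([75,-150,12],FT(648,95)),([-75,-150,12],FT(624,398)),([-75,150,12],FT(25,345)),
 ([25,-40,57],FT(413,172)),([25,-95,57],FT(528,181)),([-25,-95,57],FT(519,282)),([-25,95,57],FT(132,252)),([25,95,57],FT(140,150)),([-25,35,57],FT(252,258))]
T[4]=([25,-35,57],FT(408,172))
S=[([75,-150,12],FS(62,148)),([-75,-150,12],FS(327,160)),([75,150,12],FS(12,578)),([-75,150,12],FS(315,596)),([25,95,57],FS(119,433)),([-25,95,57],FS(217,437))]
v=fit(T,S,fx,[430,110,0.],'fix')
# key line: top 64
for n,q in(('top',[FT(486,180),FT(484,230),FT(482,280)]),):
    for q_ in q:
        s=least_squares(lambda u:(proj(n,[fx(v,[u[0],u[1],64])])-q_).ravel(),[0,-70]);print('key',s.x)
S0=.38
def bar(v,p): return np.r_[v[:2],v[3]]+R.from_euler('ZY',[v[2],-S0]).apply(p)
T=[([100,18,16],RT(414,157)),([100,-18,16],RT(492,162)),([30,8,48],RT(415,308)),([30,-8,48],RT(465,315)),([-30,-8,48],RT(445,452)),([-30,8,48],RT(397,442))]
S=[([30,-8,48],RS(603,84)),([-30,-8,48],RS(676,119)),([-30,8,16],RS(664,156)),([30,8,16],RS(580,119))]
b=fit(T,S,bar,[450,-250,0.,75],'bar')
def rk(v,p): return np.r_[v[:2],75]+R.from_euler('ZY',[v[2],-S0]).apply(p)
for h in(0,14):
  fit([([-125,115,14],RT(36,545)),([-125,-115,14],RT(500,583)),([125,115,h],RT(100,38)),([125,-115,h],RT(598,90))],[],rk,[450,-200,0.],'rack')
E
```

```text
fix [ 5.04012e+02  1.48578e+02 -7.70000e-02]
[[0.8, 0.0], [-0.9, -0.2], [-0.8, -0.8], [-0.4, -0.6], [-1.0, -0.4], [-0.4, -0.1], [-0.3, 0.3], [-1.0, -0.3], [-0.7, -0.4], [-0.5, 0.5], [0.8, -1.5], [-0.7, -0.6], [0.2, -3.0], [-0.1, -1.9], [0.7, -1.2], [1.1, -0.5]]
key [ 23.19112101 -75.92106117]
key [ -0.79080383 -76.97414335]
key [-24.70083594 -78.02461993]
bar [ 5.04225e+02 -3.30178e+02 -1.01000e-01  7.00820e+01]
[[0.1, -0.1], [-0.2, 0.4], [1.8, 2.6], [-0.8, 2.0], [-1.7, -0.7], [0.7, 0.4], [-1.4, -1.2], [0.1, -1.8], [-1.9, 0.5], [-0.8, 1.7]]
rack [ 5.20782e+02 -2.82123e+02 -8.90000e-02]
[[-0.1, -0.0], [0.0, 0.6], [1.0, 0.1], [-0.9, -0.7]]
rack [ 5.22300e+02 -2.80371e+02 -8.10000e-02]
[[-0.3, -0.2], [-0.2, -0.2], [0.8, 1.0], [-0.2, -0.4]]
```

```bash
cat >> h.py <<'E'
def toolrot(yaw,pitch=0.): # bar yaw/pitch(up at +x) -> tool rotation (tool x=-bar x, y=bar y)
    return R.from_euler('ZY',[yaw,-pitch])*R.from_matrix(np.diag([-1.,1,-1]))
def plan(p0,r0,p1,r1,n=None,g=None):
    p0,p1=np.array(p0),np.array(p1); d=(r0.inv()*r1).as_rotvec()
    if n is None: n=int(np.ceil(max(np.linalg.norm(p1-p0)/39.5,np.degrees(np.linalg.norm(d))/9.8)))
    out=[];r=r0
    for i in range(n):
        s=r.inv().apply((p1-p0)/n)/40; a=np.degrees(d/n)/10
        out.append('{'+','.join(f'"{k}":{x:.3f}' for k,x in zip(('dx','dy','dz','ax','ay','az'),[*s,*a]) if abs(x)>.0005)+'}')
        r=r*R.from_rotvec(d/n)
    for i in range(0,n,10): print(','.join(out[i:i+10]));print()
def st():
    from cell import manip
    s=manip.read_state();p=s['eef_pos'];r=R.from_euler('xyz',s['eef_rot'])
    print('t',round(s['clock'],2),'p',p.round(1),'f',s['wrist_force'].round(1),'m',s['moment'].round(2),'gap',s['finger_gap'].round(1),s['finger_force'],'q',s['joints'].round(2))
    return p,r
E
python3 - <<'E'
from h import *
p,r=st(); b=np.array([504.2,-330.2,70.1]);rt=toolrot(-.092,.38)
H=b+R.from_euler('ZY',[-.092,-.38]).apply([0,0,110]);print(H)
plan(p,r,[400,100,250],toolrot(-.092))
plan([400,100,250],toolrot(-.092),H,rt)
E
```

```text
Traceback (most recent call last):
  File "h.py", line 23, in st
    print('t',round(s['clock'],2),'p',p.round(1),'f',s['wrist_force'].round(1),'m',s['moment'].round(2),'gap',s['finger_gap'].round(1),s['finger_force'],'q',s['joints'].round(2))
                                                                                                              ^^^^^^^^^^^^^^^^^^^^^
AttributeError: 'float' object has no attribute 'round'
```

```bash
sed -i "s/s\['finger_gap'\].round(1)/round(s['finger_gap'],1)/" h.py
python3 - <<'E'
from h import *
p,r=st(); b=np.array([504.2,-330.2,70.1]);rt=toolrot(-.092,.38)
H=b+R.from_euler('ZY',[-.092,-.38]).apply([0,0,110]);print(H)
plan(p,r,[400,100,250],toolrot(-.092))
plan([400,100,250],toolrot(-.092),H,rt)
E
```

```text
t 0.1 p [235. 497. 213.] f [-0.8  0.4  0.4] m [-0.02  0.   -0.02] gap 93.7 0.0 q [ 1.06  0.3   1.52 -0.    1.32 -0.07]
[ 463.57129751 -326.45157785  172.25310991]
{"dx":-0.725,"dy":-0.655,"dz":-0.084,"ax":-0.001,"az":-0.182},{"dx":-0.703,"dy":-0.678,"dz":-0.084,"ax":-0.001,"az":-0.182},{"dx":-0.682,"dy":-0.700,"dz":-0.084,"ax":-0.001,"az":-0.182},{"dx":-0.659,"dy":-0.721,"dz":-0.084,"ax":-0.001,"az":-0.182},{"dx":-0.636,"dy":-0.742,"dz":-0.084,"ax":-0.001,"az":-0.182},{"dx":-0.612,"dy":-0.762,"dz":-0.084,"ax":-0.001,"az":-0.182},{"dx":-0.587,"dy":-0.781,"dz":-0.084,"ax":-0.001,"az":-0.182},{"dx":-0.562,"dy":-0.799,"dz":-0.084,"ax":-0.001,"az":-0.182},{"dx":-0.536,"dy":-0.817,"dz":-0.084,"ax":-0.001,"az":-0.182},{"dx":-0.510,"dy":-0.833,"dz":-0.084,"ax":-0.001,"az":-0.182}

{"dx":-0.483,"dy":-0.849,"dz":-0.084,"ax":-0.001,"az":-0.182}

{"dx":-0.214,"dy":-0.873,"dz":0.162,"ay":-0.181},{"dx":-0.208,"dy":-0.873,"dz":0.169,"ay":-0.181},{"dx":-0.203,"dy":-0.873,"dz":0.175,"ay":-0.181},{"dx":-0.197,"dy":-0.873,"dz":0.181,"ay":-0.181},{"dx":-0.191,"dy":-0.873,"dz":0.188,"ay":-0.181},{"dx":-0.185,"dy":-0.873,"dz":0.194,"ay":-0.181},{"dx":-0.179,"dy":-0.873,"dz":0.199,"ay":-0.181},{"dx":-0.173,"dy":-0.873,"dz":0.205,"ay":-0.181},{"dx":-0.166,"dy":-0.873,"dz":0.210,"ay":-0.181},{"dx":-0.159,"dy":-0.873,"dz":0.215,"ay":-0.181}

{"dx":-0.152,"dy":-0.873,"dz":0.220,"ay":-0.181},{"dx":-0.145,"dy":-0.873,"dz":0.225,"ay":-0.181}
```

Request:
jog_arm(commands=[{"dx": -0.72,"dy": -0.65,"dz": -0.1,"az": -0.2,"gripper": 0.3},{"dx": -0.7,"dy": -0.68,"dz": -0.1,"az": -0.2},{"dx": -0.68,"dy": -0.7,"dz": -0.1,"az": -0.2},{"dx": -0.66,"dy": -0.72,"dz": -0.1,"az": -0.2},{"dx": -0.64,"dy": -0.74,"dz": -0.1,"az": -0.2},{"dx": -0.61,"dy": -0.76,"dz": -0.1,"az": -0.2},{"dx": -0.59,"dy": -0.78,"dz": -0.1,"az": -0.2},{"dx": -0.56,"dy": -0.8,"dz": -0.1,"az": -0.2},{"dx": -0.54,"dy": -0.82,"dz": -0.1,"az": -0.2},{"dx": -0.51,"dy": -0.83,"dz": -0.1,"az": -0.2}])

```text
schema error: expected keys dx, dy, dz, ax, ay, az, gripper
```

Request:
jog_arm(commands=[{"dx": -0.48,"dy": -0.85},{"dx": -0.21,"dy": -0.87,"dz": 0.16,"ay": -0.18},{"dx": -0.21,"dy": -0.87,"dz": 0.17,"ay": -0.18},{"dx": -0.2,"dy": -0.87,"dz": 0.17,"ay": -0.18},{"dx": -0.2,"dy": -0.87,"dz": 0.18,"ay": -0.18},{"dx": -0.19,"dy": -0.87,"dz": 0.18,"ay": -0.18},{"dx": -0.18,"dy": -0.87,"dz": 0.19,"ay": -0.18},{"dx": -0.18,"dy": -0.87,"dz": 0.2,"ay": -0.18},{"dx": -0.17,"dy": -0.87,"dz": 0.2,"ay": -0.18}])

```text
schema error: expected keys dx, dy, dz, ax, ay, az, gripper
```

```bash
python3 - <<'E'
from h import *
p,r=st(); b=np.array([504.2,-330.2,70.1]);rt=toolrot(-.092,.38)
H=b+R.from_euler('ZY',[-.092,-.38]).apply([0,0,80]);print(H,(rt.inv()*r).as_rotvec())
plan(p,r,H,rt)
E
```

```text
t 0.1 p [235. 497. 213.] f [-0.8  0.4  0.4] m [-0.02  0.   -0.02] gap 93.7 0.0 q [ 1.06  0.3   1.52 -0.    1.32 -0.07]
[ 474.65185273 -327.4738748   144.39317085] [0.06740294 0.37632127 0.34531791]
{"dx":-0.647,"dy":-0.730,"dz":0.079,"ax":-0.018,"ay":-0.098,"az":-0.090},{"dx":-0.634,"dy":-0.741,"dz":0.087,"ax":-0.018,"ay":-0.098,"az":-0.090},{"dx":-0.620,"dy":-0.751,"dz":0.096,"ax":-0.018,"ay":-0.098,"az":-0.090},{"dx":-0.607,"dy":-0.761,"dz":0.104,"ax":-0.018,"ay":-0.098,"az":-0.090},{"dx":-0.593,"dy":-0.771,"dz":0.112,"ax":-0.018,"ay":-0.098,"az":-0.090},{"dx":-0.579,"dy":-0.780,"dz":0.119,"ax":-0.018,"ay":-0.098,"az":-0.090},{"dx":-0.564,"dy":-0.790,"dz":0.127,"ax":-0.018,"ay":-0.098,"az":-0.090},{"dx":-0.550,"dy":-0.799,"dz":0.134,"ax":-0.018,"ay":-0.098,"az":-0.090},{"dx":-0.535,"dy":-0.808,"dz":0.141,"ax":-0.018,"ay":-0.098,"az":-0.090},{"dx":-0.520,"dy":-0.816,"dz":0.147,"ax":-0.018,"ay":-0.098,"az":-0.090}

{"dx":-0.504,"dy":-0.825,"dz":0.154,"ax":-0.018,"ay":-0.098,"az":-0.090},{"dx":-0.488,"dy":-0.833,"dz":0.159,"ax":-0.018,"ay":-0.098,"az":-0.090},{"dx":-0.473,"dy":-0.841,"dz":0.165,"ax":-0.018,"ay":-0.098,"az":-0.090},{"dx":-0.456,"dy":-0.849,"dz":0.171,"ax":-0.018,"ay":-0.098,"az":-0.090},{"dx":-0.440,"dy":-0.856,"dz":0.176,"ax":-0.018,"ay":-0.098,"az":-0.090},{"dx":-0.423,"dy":-0.864,"dz":0.180,"ax":-0.018,"ay":-0.098,"az":-0.090},{"dx":-0.407,"dy":-0.871,"dz":0.185,"ax":-0.018,"ay":-0.098,"az":-0.090},{"dx":-0.390,"dy":-0.878,"dz":0.189,"ax":-0.018,"ay":-0.098,"az":-0.090},{"dx":-0.373,"dy":-0.884,"dz":0.193,"ax":-0.018,"ay":-0.098,"az":-0.090},{"dx":-0.355,"dy":-0.891,"dz":0.196,"ax":-0.018,"ay":-0.098,"az":-0.090}

{"dx":-0.338,"dy":-0.897,"dz":0.199,"ax":-0.018,"ay":-0.098,"az":-0.090},{"dx":-0.321,"dy":-0.902,"dz":0.202,"ax":-0.018,"ay":-0.098,"az":-0.090}
```

All seven keys are required in each row.

Request:
jog_arm(commands=[{"dx": -0.72,"dy": -0.65,"dz": -0.1,"ax": 0,"ay": 0,"az": -0.2,"gripper": 0.3},{"dx": -0.7,"dy": -0.68,"dz": -0.1,"ax": 0,"ay": 0,"az": -0.2,"gripper": 0.3},{"dx": -0.68,"dy": -0.7,"dz": -0.1,"ax": 0,"ay": 0,"az": -0.2,"gripper": 0.3},{"dx": -0.66,"dy": -0.72,"dz": -0.1,"ax": 0,"ay": 0,"az": -0.2,"gripper": 0.3},{"dx": -0.64,"dy": -0.74,"dz": -0.1,"ax": 0,"ay": 0,"az": -0.2,"gripper": 0.3},{"dx": -0.61,"dy": -0.76,"dz": -0.1,"ax": 0,"ay": 0,"az": -0.2,"gripper": 0.3},{"dx": -0.59,"dy": -0.78,"dz": -0.1,"ax": 0,"ay": 0,"az": -0.2,"gripper": 0.3},{"dx": -0.56,"dy": -0.8,"dz": -0.1,"ax": 0,"ay": 0,"az": -0.2,"gripper": 0.3},{"dx": -0.54,"dy": -0.82,"dz": -0.1,"ax": 0,"ay": 0,"az": -0.2,"gripper": 0.3},{"dx": -0.51,"dy": -0.83,"dz": -0.1,"ax": 0,"ay": 0,"az": -0.2,"gripper": 0.3}])

```text
clock: 1.35
eef_pos: [390.4, 137.6, 253.5]
eef_rot: [-3.142, -0.0, 3.05]
wrist_force: [1.1, 1.0, -0.3]
finger_gap: 66.0
finger_force: 0.0
```

Request:
jog_arm(commands=[{"dx": -0.48,"dy": -0.85,"dz": 0,"ax": 0,"ay": 0,"az": 0,"gripper": 0.3},{"dx": -0.21,"dy": -0.87,"dz": 0.16,"ax": 0,"ay": -0.18,"az": 0,"gripper": 0.3},{"dx": -0.21,"dy": -0.87,"dz": 0.17,"ax": 0,"ay": -0.18,"az": 0,"gripper": 0.3},{"dx": -0.2,"dy": -0.87,"dz": 0.17,"ax": 0,"ay": -0.18,"az": 0,"gripper": 0.3},{"dx": -0.2,"dy": -0.87,"dz": 0.18,"ax": 0,"ay": -0.18,"az": 0,"gripper": 0.3},{"dx": -0.19,"dy": -0.87,"dz": 0.18,"ax": 0,"ay": -0.18,"az": 0,"gripper": 0.3},{"dx": -0.18,"dy": -0.87,"dz": 0.19,"ax": 0,"ay": -0.18,"az": 0,"gripper": 0.3},{"dx": -0.18,"dy": -0.87,"dz": 0.2,"ax": 0,"ay": -0.18,"az": 0,"gripper": 0.3}])

```text
clock: 2.35
eef_pos: [442.6, -146.0, 208.4]
eef_rot: [-3.141, 0.221, 3.049]
wrist_force: [0.1, 0.8, 0.5]
finger_gap: 65.8
finger_force: 0.0
```

```bash
python3 - <<'E'
from h import *
p,r=st(); b=np.array([504.2,-330.2,70.1]);rt=toolrot(-.092,.38)
H=b+R.from_euler('ZY',[-.092,-.38]).apply([0,0,80]);print(H,(rt.inv()*r).as_rotvec())
plan(p,r,H,rt)
E
```

```text
t 2.35 p [ 442.6 -146.   208.4] f [0.1 0.8 0.5] m [ 0.04  0.07 -0.  ] gap 65.8 0.0 q [-0.44 -0.01  1.9   0.09  1.04 -1.95]
[ 474.65185273 -327.4738748   144.39317085] [0.00037331 0.15919236 0.00077042]
{"dx":-0.167,"dy":-0.888,"dz":0.366,"ay":-0.182,"az":-0.001},{"dx":-0.156,"dy":-0.888,"dz":0.371,"ay":-0.182,"az":-0.001},{"dx":-0.144,"dy":-0.889,"dz":0.376,"ay":-0.182,"az":-0.001},{"dx":-0.131,"dy":-0.889,"dz":0.380,"ay":-0.182,"az":-0.001},{"dx":-0.119,"dy":-0.889,"dz":0.384,"ay":-0.182,"az":-0.001}
```

Request:
jog_arm(commands=[{"dx": -0.17,"dy": -0.89,"dz": 0.37,"ax": 0,"ay": -0.18,"az": 0,"gripper": 0.3},{"dx": -0.16,"dy": -0.89,"dz": 0.37,"ax": 0,"ay": -0.18,"az": 0,"gripper": 0.3},{"dx": -0.14,"dy": -0.89,"dz": 0.37,"ax": 0,"ay": -0.18,"az": 0,"gripper": 0.3},{"dx": -0.13,"dy": -0.89,"dz": 0.38,"ax": 0,"ay": -0.18,"az": 0,"gripper": 0.3},{"dx": -0.12,"dy": -0.89,"dz": 0.38,"ax": 0,"ay": -0.18,"az": 0,"gripper": 0.3},{"dx": 0,"dy": 0,"dz": 0,"ax": 0,"ay": 0,"az": 0,"gripper": 0.3}])

```text
clock: 3.1
eef_pos: [473.8, -327.9, 143.2]
eef_rot: [3.14, 0.375, 3.046]
wrist_force: [0.4, 0.4, -0.4]
finger_gap: 65.7
finger_force: 0.0
```

```bash
python3 - <<'E'
from h import *
from cell import cams
p,r=st(); b=np.array([504.2,-330.2,70.1]);rt=toolrot(-.092,.38)
H=b+R.from_euler('ZY',[-.092,-.38]).apply([0,0,29]);print(H,(rt.inv()*r).as_rotvec())
plan(p,r,H,rt,3)
o=[]
for n,(x,y,w,h) in(('side',(245,60,110,120)),('top',(345,170,110,120))):
    im=cams.camera(n)['image'][y:y+h,x:x+w,::-1]; o.append(cv2.resize(im,None,fx=3.6,fy=3.6,interpolation=cv2.INTER_CUBIC))
cv2.imwrite('pics/hov.png',np.hstack(o))
E
```

```text
t 3.1 p [ 473.8 -327.9  143.2] f [ 0.4  0.4 -0.4] m [0.03 0.19 0.02] gap 65.7 0.0 q [-0.78  0.27  1.77  0.32  0.82 -2.44]
[ 493.48879662 -329.21177961   97.03127443] [-0.00034636  0.00481079  0.00333124]
{"dx":-0.012,"dy":0.004,"dz":0.418,"ax":0.001,"ay":-0.009,"az":-0.006},{"dx":-0.011,"dy":0.004,"dz":0.418,"ax":0.001,"ay":-0.009,"az":-0.006},{"dx":-0.011,"dy":0.004,"dz":0.418,"ax":0.001,"ay":-0.009,"az":-0.006}
```

View pics/hov.png

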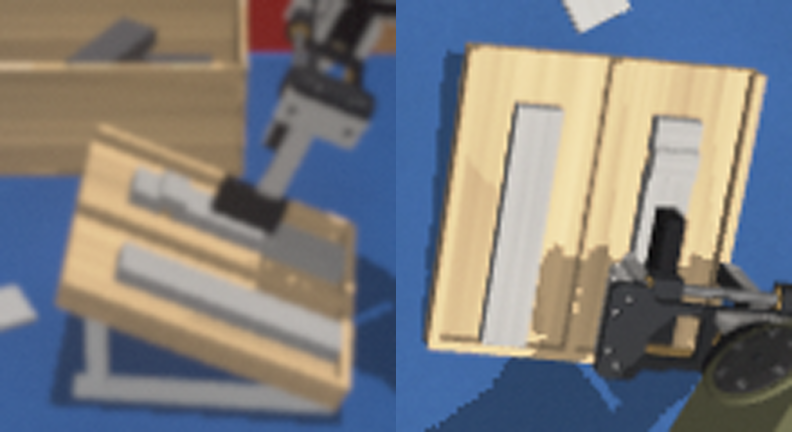

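```bash
python3 - <<'E'
from h import *
p,r=st()
def show(n,P,x,y): q=(proj(n,P)-[x,y]+.5)*3.6; print(n,q.round(0).tolist())
tips=[p+r.apply([sx*8,sy*33,8]) for sy in(1,-1) for sx in(1,-1)]
b=np.array([504.2,-330.2,70.1]);rb=R.from_euler('ZY',[-.092,-.38])
G=[b+rb.apply(q) for q in([30,8,48],[30,-8,48],[-30,-8,48],[-30,8,48],[-30,8,16],[30,8,16])]
show('side',tips,245,60);show('side',G,245,60);show('top',tips,345,170);show('top',G,345,170)
E
```

```text
t 3.2 p [ 474.3 -326.3  144.5] f [ 0.7 -0.9  0.5] m [0.04 0.16 0.02] gap 65.6 0.0 q [-0.77  0.27  1.78  0.32  0.82 -2.44]
side [[274.0, 194.0], [257.0, 188.0], [279.0, 150.0], [262.0, 143.0]]
side [[223.0, 182.0], [225.0, 171.0], [289.0, 197.0], [288.0, 207.0], [272.0, 235.0], [209.0, 210.0]]
top [[232.0, 271.0], [236.0, 252.0], [318.0, 279.0], [322.0, 260.0]]
top [[267.0, 216.0], [287.0, 218.0], [272.0, 291.0], [252.0, 289.0], [242.0, 274.0], [255.0, 203.0]]
```

```bash
python3 - <<'E'
from h import *
RT=lambda x,y:px(x,y,348,176,6);RS=lambda x,y:px(x-361,y,255,90,4.5)
def bar(v,p): return np.r_[v[:2],v[3]]+R.from_euler('ZY',[v[2],-.38]).apply(p)
T=[([100,18,16],RT(414,157)),([100,-18,16],RT(492,162)),([30,8,16],RT(416,308)),([30,-8,16],RT(448,309)),([30,-8,48],RT(465,322)),([-30,-8,48],RT(445,453)),([-30,8,48],RT(410,450)),([-30,8,16],RT(396,438))]
S=[([30,-8,48],RS(603,84)),([-30,-8,48],RS(676,119)),([-30,8,16],RS(664,156)),([30,8,16],RS(580,119))]
r=lambda v:np.concatenate([(proj(n,[bar(v,p) for p,_ in L])-np.array([q for _,q in L])).ravel() for n,L in(('top',T),('side',S))])
s=least_squares(r,[504,-330,-.09,70],loss='soft_l1',x_scale=[10,10,.1,10]);print(s.x,r(s.x).reshape(-1,2).round(1).tolist())
p,q=st();H=bar(s.x,[0,0,29]);plan(p,q,H,toolrot(-.092,.38),3)
E
```

```text
[ 5.02133729e+02 -3.35096928e+02 -6.43340646e-02  6.60342564e+01] [[0.2, 0.9], [-0.1, 1.0], [-0.5, -0.3], [-0.3, -0.1], [0.3, 1.6], [0.1, -0.1], [0.4, -0.0], [-0.4, -2.2], [-0.9, -1.0], [0.5, -2.0], [-1.2, 0.4], [-0.1, 2.0]]
t 3.2 p [ 474.3 -326.3  144.5] f [ 0.7 -0.9  0.5] m [0.04 0.16 0.02] gap 65.6 0.0 q [-0.77  0.27  1.78  0.32  0.82 -2.44]
{"dx":0.020,"dy":-0.054,"dz":0.454,"ay":-0.008,"az":-0.003},{"dx":0.021,"dy":-0.054,"dz":0.454,"ay":-0.008,"az":-0.003},{"dx":0.022,"dy":-0.054,"dz":0.454,"ay":-0.008,"az":-0.003}
```

Request:
jog_arm(commands=[{"dx": 0,"dy": -0.18,"dz": 0.3,"ax": 0,"ay": 0,"az": 0,"gripper": 0.3},{"dx": 0,"dy": 0,"dz": 0.3,"ax": 0,"ay": 0,"az": 0,"gripper": 0.3},{"dx": 0,"dy": 0,"dz": 0.3,"ax": 0,"ay": 0,"az": 0,"gripper": 0.3},{"dx": 0,"dy": 0,"dz": 0.2,"ax": 0,"ay": 0,"az": 0,"gripper": 0.3},{"dx": 0,"dy": 0,"dz": 0.1,"ax": 0,"ay": 0,"az": 0,"gripper": 0.3},{"dx": 0,"dy": 0,"dz": 0,"ax": 0,"ay": 0,"az": 0,"gripper": 0.3}])

```text
clock: 3.95
eef_pos: [491.6, -335.3, 100.1]
eef_rot: [3.141, 0.377, 3.049]
wrist_force: [-0.5, 0.0, 0.4]
finger_gap: 66.0
finger_force: 0.0
```

```bash
python3 - <<'E'
from h import *
p,q=st();b=np.array([503.4,-334.5,69.4]);print((R.from_euler('ZY',[-.088,-.38]).inv().apply(p-b)).round(1), q.as_euler('xyz'))
E
```

```text
t 3.95 p [ 491.6 -335.3  100.1] f [-0.5  0.   0.4] m [0.01 0.18 0.07] gap 66.0 0.0 q [-0.76  0.37  1.76  0.35  0.74 -2.46]
[ 0.5 -1.8 32.8] [3.1414074  0.37678388 3.04894289]
```

Request:
jog_arm(commands=[{"dx": 0,"dy": 0,"dz": 0.09,"ax": 0,"ay": 0,"az": 0,"gripper": 0.6},{"dx": 0,"dy": 0,"dz": 0,"ax": 0,"ay": 0,"az": 0,"gripper": 0.75},{"dx": 0,"dy": 0,"dz": 0,"ax": 0,"ay": 0,"az": 0,"gripper": 0.85},{"dx": 0,"dy": 0,"dz": 0,"ax": 0,"ay": 0,"az": 0,"gripper": 1},{"dx": 0,"dy": 0,"dz": 0,"ax": 0,"ay": 0,"az": 0,"gripper": 1},{"dx": 0,"dy": 0,"dz": 0,"ax": 0,"ay": 0,"az": 0,"gripper": 1},{"dx": 0,"dy": 0,"dz": 0,"ax": 0,"ay": 0,"az": 0,"gripper": 1}], squeeze=45)

```text
clock: 4.82
eef_pos: [492.8, -335.2, 96.9]
eef_rot: [3.141, 0.377, 3.049]
wrist_force: [-2.5, 5.0, 3.4]
finger_gap: 16.0
finger_force: 45.0
```

```bash
python3 - <<'E'
from h import *
p,q=st();print(q.as_euler('xyz'))
E
```

```text
t 4.83 p [ 492.8 -335.2   96.9] f [-2.5  5.   3.4] m [0.95 0.4  0.46] gap 16.0 45.00677525997162 q [-0.76  0.38  1.76  0.35  0.73 -2.47]
[3.14100004 0.37661645 3.04900222]
```

```bash
python3 - <<'E'
from h import *
FT=lambda x,y:px(x,y,195,198,6)
fx=lambda v,p:np.r_[v[:2],0]+R.from_euler('z',v[2]).apply(p)
T=[([75,150,12],FT(47,45)),([75,-150,12],FT(648,95)),([-75,-150,12],FT(624,398)),([-75,150,12],FT(25,345)),
([25,-95,57],FT(528,181)),([-25,-95,57],FT(519,282)),([-25,95,57],FT(132,252)),([25,95,57],FT(140,150))]
r=lambda v:(proj('top',[fx(v,p) for p,_ in T])-np.array([q for _,q in T])).ravel()
v=least_squares(r,[504,148,-.08]).x;print(v,r(v).round(1))
s=least_squares(lambda u:(proj('top',[fx(v,[u[0],u[1],64])])-FT(484,230)).ravel(),[0,-70]);print('key',s.x)
p,q=st();A=p+q.apply([-3,0,-70]);rA=toolrot(-.092,.38);ry=toolrot(v[2]-np.pi/2)
print(A);plan(p,q,A,q)
B=[470,-200,240];plan(A,q,B,toolrot(-.35))
Cc=fx(v,[0,-12,0])+[0,0,185];print(Cc,v[2]-np.pi/2+np.pi);plan(B,toolrot(-.35),Cc,ry)
E
```

```text
[ 5.03242222e+02  1.47218612e+02 -7.39809858e-02] [ 1.1  0.4 -0.5 -0.1 -0.3 -0.6  0.1 -0.2  0.1  0.   0.2  0.4 -0.5  0.1
 -0.2 -0.1]
key [ -0.35000139 -75.55879413]
t 4.83 p [ 492.8 -335.2   96.9] f [-2.5  5.   3.4] m [0.95 0.4  0.46] gap 16.0 45.00677525997162 q [-0.76  0.38  1.76  0.35  0.73 -2.47]
[ 469.8909465  -333.13086693  163.06346099]
{"dx":-0.037,"dz":-0.875},{"dx":-0.037,"dz":-0.875}

{"dx":-0.106,"dy":0.829,"dz":-0.475,"ax":0.070,"ay":0.536,"az":0.364},{"dx":-0.008,"dy":0.827,"dz":-0.490,"ax":0.070,"ay":0.536,"az":0.364},{"dx":0.091,"dy":0.818,"dz":-0.496,"ax":0.070,"ay":0.536,"az":0.364},{"dx":0.189,"dy":0.803,"dz":-0.493,"ax":0.070,"ay":0.536,"az":0.364}

[502.35526022 135.25143661 185.        ] 1.4968153409509606
{"dx":0.235,"dy":0.906,"dz":0.153,"az":0.824},{"dx":0.362,"dy":0.863,"dz":0.153,"az":0.824},{"dx":0.482,"dy":0.802,"dz":0.153,"az":0.824},{"dx":0.592,"dy":0.724,"dz":0.153,"az":0.824},{"dx":0.690,"dy":0.632,"dz":0.153,"az":0.824},{"dx":0.773,"dy":0.526,"dz":0.153,"az":0.824},{"dx":0.841,"dy":0.410,"dz":0.153,"az":0.824},{"dx":0.891,"dy":0.285,"dz":0.153,"az":0.824},{"dx":0.923,"dy":0.155,"dz":0.153,"az":0.824}
```

Request:
jog_arm(commands=[{"dx": -0.03,"dy": 0,"dz": -0.2,"ax": 0,"ay": 0,"az": 0,"gripper": 1},{"dx": -0.03,"dy": 0,"dz": -0.5,"ax": 0,"ay": 0,"az": 0,"gripper": 1},{"dx": -0.03,"dy": 0,"dz": -0.5,"ax": 0,"ay": 0,"az": 0,"gripper": 1},{"dx": 0,"dy": 0,"dz": -0.6,"ax": 0,"ay": 0,"az": 0,"gripper": 1},{"dx": -0.1,"dy": 0.62,"dz": -0.45,"ax": 0.05,"ay": 0.43,"az": 0.29,"gripper": 1},{"dx": -0.03,"dy": 0.66,"dz": -0.45,"ax": 0.06,"ay": 0.43,"az": 0.29,"gripper": 1},{"dx": 0.04,"dy": 0.66,"dz": -0.4,"ax": 0.06,"ay": 0.43,"az": 0.29,"gripper": 1},{"dx": 0.11,"dy": 0.66,"dz": -0.4,"ax": 0.06,"ay": 0.43,"az": 0.29,"gripper": 1},{"dx": 0.18,"dy": 0.66,"dz": -0.4,"ax": 0.06,"ay": 0.43,"az": 0.29,"gripper": 1}])

```text
clock: 5.95
eef_pos: [468.2, -199.8, 248.6]
eef_rot: [-3.138, -0.002, 2.79]
wrist_force: [0.3, 0.4, -3.1]
finger_gap: 15.6
finger_force: 45.0
```

```bash
python3 - <<'E'
from h import *
p,q=st();print(q.as_euler('xyz').round(3));plan(p,q,[502.4,136.2,190],toolrot(-1.645),12)
E
```

```text
t 5.95 p [ 468.2 -199.8  248.6] f [ 0.3  0.4 -3.1] m [ 0.08 -0.05 -0.01] gap 15.6 44.99689221382141 q [-0.47  0.18  1.58 -0.    1.38 -1.69]
[-3.138e+00 -2.000e-03  2.790e+00]
{"dx":0.174,"dy":0.682,"dz":0.120,"ax":-0.002,"az":0.618},{"dx":0.246,"dy":0.659,"dz":0.120,"ax":-0.002,"az":0.618},{"dx":0.316,"dy":0.629,"dz":0.120,"ax":-0.002,"az":0.618},{"dx":0.381,"dy":0.591,"dz":0.121,"ax":-0.002,"az":0.618},{"dx":0.443,"dy":0.547,"dz":0.121,"ax":-0.002,"az":0.618},{"dx":0.499,"dy":0.496,"dz":0.121,"ax":-0.002,"az":0.618},{"dx":0.550,"dy":0.439,"dz":0.121,"ax":-0.002,"az":0.618},{"dx":0.594,"dy":0.378,"dz":0.122,"ax":-0.002,"az":0.618},{"dx":0.631,"dy":0.312,"dz":0.122,"ax":-0.002,"az":0.618},{"dx":0.661,"dy":0.242,"dz":0.122,"ax":-0.002,"az":0.618}

{"dx":0.683,"dy":0.169,"dz":0.122,"ax":-0.002,"az":0.618},{"dx":0.697,"dy":0.095,"dz":0.122,"ax":-0.002,"az":0.618}
```

Request:
jog_arm(commands=[{"dx": 0.17,"dy": 0.68,"dz": 0.1,"ax": 0,"ay": 0,"az": 0.62,"gripper": 1},{"dx": 0.25,"dy": 0.66,"dz": 0.1,"ax": 0,"ay": 0,"az": 0.62,"gripper": 1},{"dx": 0.32,"dy": 0.63,"dz": 0.1,"ax": 0,"ay": 0,"az": 0.62,"gripper": 1},{"dx": 0.38,"dy": 0.59,"dz": 0.1,"ax": 0,"ay": 0,"az": 0.62,"gripper": 1},{"dx": 0.44,"dy": 0.55,"dz": 0.1,"ax": 0,"ay": 0,"az": 0.62,"gripper": 1},{"dx": 0.5,"dy": 0.5,"dz": 0.1,"ax": 0,"ay": 0,"az": 0.62,"gripper": 1},{"dx": 0.55,"dy": 0.44,"dz": 0.1,"ax": 0,"ay": 0,"az": 0.62,"gripper": 1},{"dx": 0.59,"dy": 0.38,"dz": 0.1,"ax": 0,"ay": 0,"az": 0.62,"gripper": 1},{"dx": 0.63,"dy": 0.31,"dz": 0.1,"ax": 0,"ay": 0,"az": 0.62,"gripper": 1},{"dx": 0.66,"dy": 0.24,"dz": 0.1,"ax": 0,"ay": 0,"az": 0.62,"gripper": 1}])

```text
clock: 7.2
eef_pos: [497.1, 80.2, 207.2]
eef_rot: [-3.141, 0.002, 1.706]
wrist_force: [-0.5, 0.0, -4.2]
finger_gap: 15.6
finger_force: 45.0
```

Request:
jog_arm(commands=[{"dx": 0.68,"dy": 0.17,"dz": 0.1,"ax": 0,"ay": 0,"az": 0.62,"gripper": 1},{"dx": 0.7,"dy": 0.1,"dz": 0.1,"ax": 0,"ay": 0,"az": 0.62,"gripper": 1},{"dx": 0,"dy": 0,"dz": 0,"ax": 0,"ay": 0,"az": 0,"gripper": 1}])

```text
clock: 7.58
eef_pos: [502.9, 136.6, 198.7]
eef_rot: [-3.141, 0.002, 1.495]
wrist_force: [0.3, -1.1, -3.3]
finger_gap: 15.9
finger_force: 45.0
```

```bash
python3 - <<'E'
from h import *
from cell import cams
p,q=st();print(q.as_euler('xyz').round(3));plan(p,q,[502.4,136.2,115],toolrot(-1.645),3)
o=[]
for n,(x,y,w,h) in(('side',(255,160,110,140)),('top',(195,170,110,140))):
    c=cams.camera(n);pickle.dump(c,open(n+'1.pkl','wb'))
    o.append(cv2.resize(c['image'][y:y+h,x:x+w,::-1],None,fx=3.6,fy=3.6,interpolation=cv2.INTER_CUBIC))
cv2.imwrite('pics/hov2.png',np.hstack(o))
E
```

```text
t 7.58 p [502.9 136.6 198.7] f [ 0.3 -1.1 -3.3] m [-0.11  0.06 -0.01] gap 15.9 44.998560547828674 q [ 0.2   0.25  1.62 -0.    1.27  0.27]
[-3.141e+00  2.000e-03  1.495e+00]
{"dx":-0.002,"dy":-0.004,"dz":0.697,"ax":-0.002,"ay":0.005,"az":-0.003},{"dx":-0.002,"dy":-0.004,"dz":0.697,"ax":-0.002,"ay":0.005,"az":-0.003},{"dx":-0.003,"dy":-0.004,"dz":0.697,"ax":-0.002,"ay":0.005,"az":-0.003}
```

View pics/hov2.png

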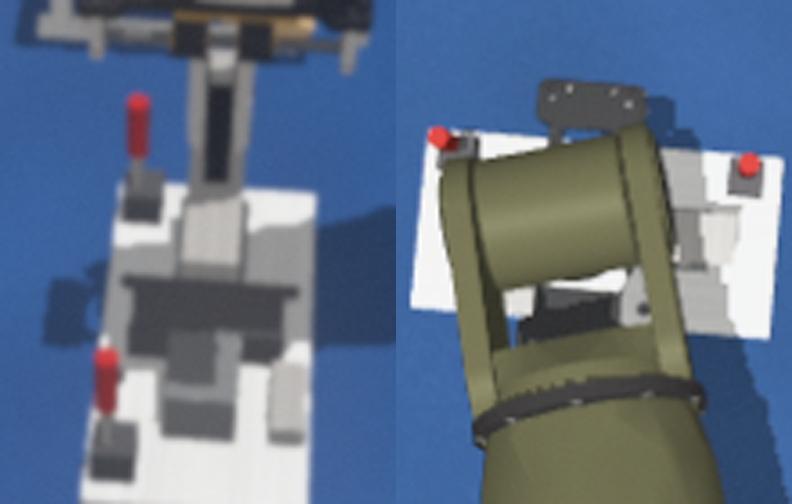

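Request:
jog_arm(commands=[{"dx": 0,"dy": 0,"dz": 0.6,"ax": 0,"ay": 0,"az": 0,"gripper": 1},{"dx": 0,"dy": 0,"dz": 0.7,"ax": 0,"ay": 0,"az": 0,"gripper": 1},{"dx": 0,"dy": 0,"dz": 0.6,"ax": 0,"ay": 0,"az": 0,"gripper": 1},{"dx": 0,"dy": 0,"dz": 0.4,"ax": 0,"ay": 0,"az": 0,"gripper": 1},{"dx": 0,"dy": 0,"dz": 0.1,"ax": 0,"ay": 0,"az": 0,"gripper": 1},{"dx": 0,"dy": 0,"dz": 0,"ax": 0,"ay": 0,"az": 0,"gripper": 1}])

```text
clock: 8.43
eef_pos: [503.3, 135.1, 103.5]
eef_rot: [-3.141, 0.002, 1.494]
wrist_force: [0.7, 0.0, -3.2]
finger_gap: 16.1
finger_force: 45.0
```

Request:
jog_arm(commands=[{"dx": 0,"dy": 0,"dz": 0.05,"ax": 0,"ay": 0,"az": 0,"gripper": 1},{"dx": 0,"dy": 0,"dz": 0.05,"ax": 0,"ay": 0,"az": 0,"gripper": 1},{"dx": 0,"dy": 0,"dz": 0,"ax": 0,"ay": 0,"az": 0,"gripper": 1}])

```text
clock: 8.8
eef_pos: [503.0, 135.3, 99.0]
eef_rot: [-3.141, 0.002, 1.494]
wrist_force: [0.1, 0.2, -3.7]
finger_gap: 15.9
finger_force: 45.0
```

```bash
python3 - <<'E'
from h import *
p,q=st();print(q.as_euler('xyz').round(4))
E
```

```text
t 8.8 p [503.  135.3  99. ] f [ 0.1  0.2 -3.7] m [-0.06  0.06  0.01] gap 15.9 44.998008012771606 q [ 0.19  0.36  1.72 -0.    1.06  0.27]
[-3.1408e+00  2.3000e-03  1.4942e+00]
```

Request:
jog_arm(commands=[{"dx": 0,"dy": 0,"dz": 0.05,"ax": 0,"ay": 0,"az": 0,"gripper": 1},{"dx": 0,"dy": 0,"dz": 0.05,"ax": 0,"ay": 0,"az": 0,"gripper": 1},{"dx": 0,"dy": 0,"dz": 0,"ax": 0,"ay": 0,"az": 0,"gripper": 1}])

```text
clock: 9.18
eef_pos: [502.9, 135.2, 94.7]
eef_rot: [-3.14, 0.002, 1.494]
wrist_force: [-0.1, 0.1, -3.0]
finger_gap: 15.9
finger_force: 45.0
```

Request:
jog_arm(commands=[{"dx": 0,"dy": 0,"dz": 0.03,"ax": 0,"ay": 0,"az": 0,"gripper": 1},{"dx": 0,"dy": 0,"dz": 0.03,"ax": 0,"ay": 0,"az": 0,"gripper": 1},{"dx": 0,"dy": 0,"dz": 0,"ax": 0,"ay": 0,"az": 0,"gripper": 1}])

```text
clock: 9.55
eef_pos: [502.9, 135.3, 92.4]
eef_rot: [-3.141, 0.002, 1.494]
wrist_force: [0.8, 1.0, -4.3]
finger_gap: 15.6
finger_force: 45.0
```

Request:
jog_arm(commands=[{"dx": 0,"dy": 0,"dz": 0.03,"ax": 0,"ay": 0,"az": 0,"gripper": 1},{"dx": 0,"dy": 0,"dz": 0,"ax": 0,"ay": 0,"az": 0,"gripper": 1}])

```text
clock: 9.8
eef_pos: [503.2, 135.4, 91.7]
eef_rot: [-3.141, 0.002, 1.494]
wrist_force: [-0.7, 1.7, 2.4]
finger_gap: 15.5
finger_force: 45.0
```

Request:
jog_arm(commands=[{"dx": 0,"dy": 0,"dz": 0.03,"ax": 0,"ay": 0,"az": 0,"gripper": 1},{"dx": 0,"dy": 0,"dz": 0,"ax": 0,"ay": 0,"az": 0,"gripper": 1}])

```text
clock: 10.05
eef_pos: [503.3, 135.7, 90.9]
eef_rot: [3.141, 0.001, 1.494]
wrist_force: [-1.9, 3.9, 7.2]
finger_gap: 15.3
finger_force: 45.0
```

Request:
jog_arm(commands=[{"dx": 0,"dy": 0,"dz": 0.03,"ax": 0,"ay": 0,"az": 0,"gripper": 1},{"dx": 0,"dy": 0,"dz": 0,"ax": 0,"ay": 0,"az": 0,"gripper": 1}])

```text
clock: 10.3
eef_pos: [503.5, 136.0, 90.0]
eef_rot: [3.141, 0.001, 1.494]
wrist_force: [-2.3, 7.5, 10.2]
finger_gap: 15.4
finger_force: 45.0
```

```bash
python3 - <<'E'
from h import *
p,q=st();print(q.as_euler('xyz').round(4))
E
```

```text
t 10.3 p [503.5 136.   90. ] f [-2.3  7.5 10.2] m [ 0.75  0.66 -0.15] gap 15.4 45.00529646873474 q [ 0.19  0.38  1.73 -0.    1.04  0.27]
[3.1406e+00 8.0000e-04 1.4942e+00]
```

Request:
jog_arm(commands=[{"dx": 0.03,"dy": 0,"dz": 0,"ax": 0,"ay": 0,"az": 0,"gripper": 1},{"dx": 0,"dy": 0,"dz": 0,"ax": 0,"ay": 0,"az": 0,"gripper": 1}])

```text
clock: 10.55
eef_pos: [503.5, 136.2, 90.0]
eef_rot: [3.141, 0.003, 1.494]
wrist_force: [-3.0, -1.1, 12.7]
finger_gap: 15.5
finger_force: 45.0
```

Request:
jog_arm(commands=[{"dx": 0.03,"dy": 0,"dz": 0,"ax": 0,"ay": 0,"az": 0,"gripper": 1},{"dx": 0,"dy": 0,"dz": 0,"ax": 0,"ay": 0,"az": 0,"gripper": 1}])

```text
clock: 10.8
eef_pos: [503.7, 137.1, 89.7]
eef_rot: [3.141, 0.003, 1.494]
wrist_force: [1.0, 0.8, -3.9]
finger_gap: 15.4
finger_force: 45.0
```

```bash
python3 - <<'E'
from h import *
p,q=st();print(q.as_euler('xyz').round(4))
E
```

```text
t 10.8 p [503.7 137.1  89.7] f [ 1.   0.8 -3.9] m [ 0.3  -0.12  0.03] gap 15.4 44.997771978378296 q [ 0.2   0.38  1.73 -0.    1.04  0.28]
[3.1408e+00 2.9000e-03 1.4940e+00]
```

Request:
jog_arm(commands=[{"dx": 0.02,"dy": 0,"dz": 0.02,"ax": 0,"ay": 0,"az": 0,"gripper": 1},{"dx": 0,"dy": 0,"dz": 0.02,"ax": 0,"ay": 0,"az": 0,"gripper": 1},{"dx": 0,"dy": 0,"dz": 0,"ax": 0,"ay": 0,"az": 0,"gripper": 1}])

```text
clock: 11.18
eef_pos: [503.4, 138.3, 87.4]
eef_rot: [-3.141, 0.002, 1.494]
wrist_force: [0.1, -4.7, 3.5]
finger_gap: 15.8
finger_force: 45.0
```

Request:
jog_arm(commands=[{"dx": 0,"dy": 0,"dz": 0.03,"ax": 0,"ay": 0,"az": 0,"gripper": 1},{"dx": 0,"dy": 0,"dz": 0,"ax": 0,"ay": 0,"az": 0,"gripper": 1}])

```text
clock: 11.42
eef_pos: [503.4, 138.4, 86.6]
eef_rot: [-3.141, 0.002, 1.494]
wrist_force: [-2.9, -6.4, 10.5]
finger_gap: 16.0
finger_force: 45.0
```

Request:
jog_arm(commands=[{"dx": 0,"dy": 0,"dz": 0.03,"ax": 0,"ay": 0,"az": 0,"gripper": 1},{"dx": 0,"dy": 0,"dz": 0,"ax": 0,"ay": 0,"az": 0,"gripper": 1}])

```text
clock: 11.68
eef_pos: [503.4, 138.4, 86.6]
eef_rot: [3.142, 0.002, 1.494]
wrist_force: [-9.1, -7.3, 24.9]
finger_gap: 15.7
finger_force: 45.0
```

```bash
python3 - <<'E'
from h import *
p,q=st();print(q.as_euler('xyz').round(4))
E
```

```text
t 11.68 p [503.4 138.4  86.6] f [-9.1 -7.3 24.9] m [-0.89  1.81 -0.05] gap 15.7 45.00730812549591 q [ 0.2   0.38  1.73 -0.    1.03  0.28]
[3.1416e+00 2.2000e-03 1.4941e+00]
```

Request:
jog_arm(commands=[{"dx": -0.01,"dy": 0,"dz": -0.02,"ax": 0,"ay": 0,"az": 0,"gripper": 1},{"dx": 0,"dy": 0,"dz": 0,"ax": 0,"ay": 0,"az": 0,"gripper": 1}], squeeze=20)

```text
clock: 11.92
eef_pos: [503.4, 138.4, 86.6]
eef_rot: [3.141, 0.002, 1.494]
wrist_force: [-2.5, -0.6, 11.6]
finger_gap: 15.7
finger_force: 20.0
```

Request:
jog_arm(commands=[{"dx": 0,"dy": 0,"dz": 0,"ax": 0,"ay": 0,"az": 0,"gripper": 1},{"dx": 0,"dy": 0,"dz": 0,"ax": 0,"ay": 0,"az": 0,"gripper": 1}], squeeze=6)

```text
clock: 12.18
eef_pos: [503.4, 138.5, 86.3]
eef_rot: [3.142, 0.002, 1.494]
wrist_force: [-1.8, -0.8, 9.0]
finger_gap: 16.3
finger_force: 6.0
```

```bash
python3 - <<'E'
from h import *
from cell import cams
p,q=st();print(q.as_euler('xyz').round(4))
c=cams.camera('side');pickle.dump(c,open('side2.pkl','wb'))
x,y,w,h=265,165,90,135
cv2.imwrite('pics/set.png',cv2.resize(c['image'][y:y+h,x:x+w,::-1],None,fx=4.4,fy=4.4,interpolation=cv2.INTER_CUBIC))
E
```

```text
t 12.18 p [503.4 138.5  86.3] f [-1.8 -0.8  9. ] m [-0.13  0.27 -0.04] gap 16.3 6.000160798430443 q [ 0.2   0.38  1.73 -0.    1.03  0.28]
[3.1415e+00 1.6000e-03 1.4944e+00]
```

View pics/set.png

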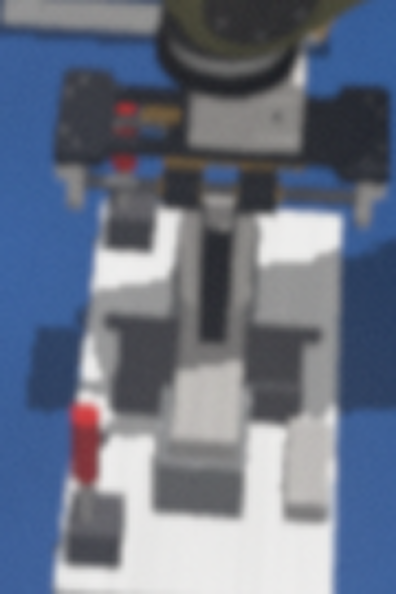

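Request:
jog_arm(commands=[{"dx": 0.04,"dy": 0,"dz": 0,"ax": 0,"ay": 0,"az": 0,"gripper": 1},{"dx": 0,"dy": 0,"dz": 0,"ax": 0,"ay": 0,"az": 0,"gripper": 1}], squeeze=30)

```text
clock: 12.48
eef_pos: [503.6, 139.4, 86.3]
eef_rot: [3.141, 0.003, 1.494]
wrist_force: [-1.2, -5.6, 10.0]
finger_gap: 15.6
finger_force: 30.0
```

Request:
jog_arm(commands=[{"dx": -0.04,"dy": 0,"dz": 0,"ax": 0,"ay": 0,"az": 0,"gripper": 1},{"dx": -0.04,"dy": 0,"dz": 0,"ax": 0,"ay": 0,"az": 0,"gripper": 1},{"dx": 0,"dy": 0,"dz": 0,"ax": 0,"ay": 0,"az": 0,"gripper": 1}])

```text
clock: 12.85
eef_pos: [503.4, 137.5, 86.3]
eef_rot: [3.141, 0.001, 1.495]
wrist_force: [0.8, 4.1, 7.7]
finger_gap: 15.8
finger_force: 30.0
```

Request:
jog_arm(commands=[{"dx": -0.04,"dy": 0,"dz": 0,"ax": 0,"ay": 0,"az": 0,"gripper": 1},{"dx": 0,"dy": 0,"dz": 0,"ax": 0,"ay": 0,"az": 0,"gripper": 1}])

```text
clock: 13.1
eef_pos: [503.4, 136.2, 86.3]
eef_rot: [3.141, -0.0, 1.494]
wrist_force: [1.3, 7.5, 6.5]
finger_gap: 15.7
finger_force: 30.0
```

Request:
jog_arm(commands=[{"dx": -0.05,"dy": 0,"dz": 0,"ax": 0,"ay": 0,"az": 0,"gripper": 1},{"dx": 0,"dy": 0,"dz": 0,"ax": 0,"ay": 0,"az": 0,"gripper": 1}])

```text
clock: 13.35
eef_pos: [503.4, 135.9, 86.6]
eef_rot: [3.14, -0.003, 1.495]
wrist_force: [1.3, 21.7, 5.6]
finger_gap: 15.4
finger_force: 30.0
```

Request:
jog_arm(commands=[{"dx": 0.05,"dy": 0,"dz": 0,"ax": 0,"ay": 0,"az": 0,"gripper": 1},{"dx": 0.05,"dy": 0,"dz": 0,"ax": 0,"ay": 0,"az": 0,"gripper": 1},{"dx": 0,"dy": 0,"dz": 0,"ax": 0,"ay": 0,"az": 0,"gripper": 1}])

```text
clock: 13.72
eef_pos: [503.4, 136.9, 86.3]
eef_rot: [3.141, 0.002, 1.494]
wrist_force: [-0.7, -3.8, 9.8]
finger_gap: 15.7
finger_force: 30.0
```

Request:
jog_arm(commands=[{"dx": 0.05,"dy": 0,"dz": 0,"ax": 0,"ay": 0,"az": 0,"gripper": 1},{"dx": 0,"dy": 0,"dz": 0,"ax": 0,"ay": 0,"az": 0,"gripper": 1}])

```text
clock: 13.98
eef_pos: [503.6, 138.6, 86.3]
eef_rot: [3.141, 0.003, 1.494]
wrist_force: [-1.3, -6.2, 10.3]
finger_gap: 15.6
finger_force: 30.0
```

Request:
jog_arm(commands=[{"dx": 0.04,"dy": 0,"dz": 0,"ax": 0,"ay": 0,"az": 0,"gripper": 1},{"dx": 0,"dy": 0,"dz": 0,"ax": 0,"ay": 0,"az": 0,"gripper": 1}])

```text
clock: 14.22
eef_pos: [503.7, 140.1, 86.3]
eef_rot: [3.141, 0.003, 1.494]
wrist_force: [-0.5, -7.0, 9.9]
finger_gap: 15.9
finger_force: 30.0
```

Request:
jog_arm(commands=[{"dx": 0.04,"dy": 0,"dz": 0,"ax": 0,"ay": 0,"az": 0,"gripper": 1},{"dx": 0,"dy": 0,"dz": 0,"ax": 0,"ay": 0,"az": 0,"gripper": 1}])

```text
clock: 14.48
eef_pos: [503.8, 140.5, 86.3]
eef_rot: [-3.141, 0.005, 1.494]
wrist_force: [-2.6, -17.9, 12.6]
finger_gap: 15.6
finger_force: 30.0
```

```bash
python3 - <<'E'
from h import *
p,q=st();print(q.as_euler('xyz').round(4))
E
```

```text
t 14.47 p [503.8 140.5  86.3] f [ -2.6 -17.9  12.6] m [-3.02  0.38 -0.04] gap 15.6 30.002042055130005 q [ 0.2   0.39  1.73 -0.01  1.03  0.28]
[-3.1414  0.005   1.4942]
```

Request:
jog_arm(commands=[{"dx": -0.04,"dy": 0,"dz": 0,"ax": 0,"ay": 0,"az": 0,"gripper": 1},{"dx": -0.04,"dy": 0,"dz": 0,"ax": 0,"ay": 0,"az": 0,"gripper": 1},{"dx": 0,"dy": 0,"dz": 0,"ax": 0,"ay": 0,"az": 0,"gripper": 1}], squeeze=8)

```text
clock: 14.85
eef_pos: [503.6, 139.6, 86.2]
eef_rot: [3.141, 0.001, 1.494]
wrist_force: [-0.1, 2.9, 6.8]
finger_gap: 16.0
finger_force: 8.0
```

Request:
jog_arm(commands=[{"dx": 0,"dy": 0,"dz": 0,"ax": 0,"ay": 0,"az": 0,"gripper": 0.8},{"dx": 0,"dy": 0,"dz": 0,"ax": 0,"ay": 0,"az": 0,"gripper": 0.6},{"dx": 0,"dy": 0,"dz": 0,"ax": 0,"ay": 0,"az": 0,"gripper": 0.5},{"dx": 0,"dy": 0,"dz": 0,"ax": 0,"ay": 0,"az": 0,"gripper": 0.5}])

```text
clock: 15.35
eef_pos: [503.2, 138.8, 85.6]
eef_rot: [-3.141, 0.002, 1.494]
wrist_force: [0.4, 1.2, 0.6]
finger_gap: 44.8
finger_force: 0.0
```

Request:
jog_arm(commands=[{"dx": 0,"dy": 0,"dz": -0.2,"ax": 0,"ay": 0,"az": 0,"gripper": 0.5},{"dx": 0,"dy": 0,"dz": -0.5,"ax": 0,"ay": 0,"az": 0,"gripper": 0.5},{"dx": 0,"dy": 0,"dz": -0.8,"ax": 0,"ay": 0,"az": 0,"gripper": 0.5},{"dx": 0,"dy": 0,"dz": -0.8,"ax": 0,"ay": 0,"az": 0,"gripper": 0.5},{"dx": 0,"dy": 0,"dz": -0.8,"ax": 0,"ay": 0,"az": 0,"gripper": 0.5}])

```text
clock: 15.98
eef_pos: [503.3, 139.1, 211.4]
eef_rot: [-3.141, 0.002, 1.494]
wrist_force: [-0.0, -0.4, 0.7]
finger_gap: 47.2
finger_force: 0.0
```

Request:
jog_arm(commands=[{"dx": -1,"dy": 0,"dz": 0,"ax": 0,"ay": 0,"az": 0,"gripper": 0.5},{"dx": -1,"dy": 0,"dz": 0,"ax": 0,"ay": 0,"az": 0,"gripper": 0.5},{"dx": -1,"dy": 0,"dz": 0,"ax": 0,"ay": 0,"az": 0,"gripper": 0.5},{"dx": -1,"dy": 0,"dz": 0,"ax": 0,"ay": 0,"az": 0,"gripper": 0.5},{"dx": -1,"dy": 0,"dz": 0,"ax": 0,"ay": 0,"az": 0,"gripper": 0.5},{"dx": -1,"dy": 0,"dz": 0,"ax": 0,"ay": 0,"az": 0,"gripper": 0.5},{"dx": 0,"dy": 0,"dz": 0,"ax": 0,"ay": 0,"az": 0,"gripper": 0.5}])

```text
clock: 16.85
eef_pos: [484.7, -102.1, 210.8]
eef_rot: [-3.141, 0.003, 1.491]
wrist_force: [-0.7, 0.4, -0.5]
finger_gap: 46.8
finger_force: 0.0
```

```bash
python3 - <<'E'
from h import *
from cell import cams
p,q=st()
o=[]
for n,(x,y,w,h) in(('side',(265,165,80,135)),('top',(195,195,115,135))):
    c=cams.camera(n);pickle.dump(c,open(n+'3.pkl','wb'))
    o.append(cv2.resize(c['image'][y:y+h,x:x+w,::-1],None,fx=4,fy=4,interpolation=cv2.INTER_CUBIC))
cv2.imwrite('pics/fin.png',np.hstack(o))
E
```

```text
t 16.85 p [ 484.7 -102.1  210.8] f [-0.7  0.4 -0.5] m [-0.06  0.03  0.03] gap 46.8 0.0 q [-0.28  0.18  1.68 -0.    1.29 -0.2 ]
```

View pics/fin.png

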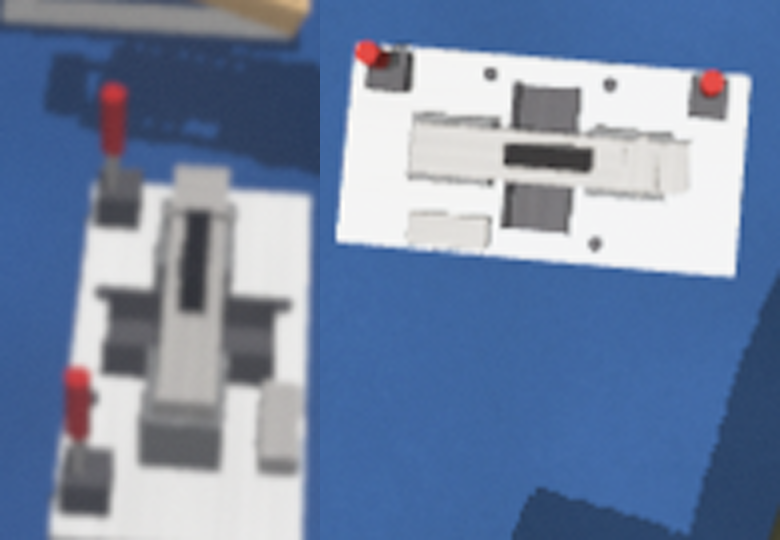

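```bash
python3 - <<'E'
from h import *
for n,(x,y) in(('side',(265,165)),('top',(195,195))):
  for pitch in(0,7/130):
    rb=R.from_euler('ZY',[-1.645,-pitch]); b=np.array([503.3,138.5,57+3.5*(pitch>0)])
    P=[b+rb.apply(q) for q in([100,18,16],[100,-18,16],[-100,-18,16],[-100,18,16],[30,-8,48],[30,8,48],[-30,-8,48],[-30,8,48],[-30,8,16],[-30,-8,16])]
    q=(proj(n,P)-[x,y]+.5)*4;q[:,0]+=320*(n=='top');print(n,pitch>0,q.round().astype(int).tolist())
E
```

```text
side False [[175, 160], [229, 164], [216, 398], [155, 394], [211, 204], [186, 203], [207, 274], [180, 273], [179, 307], [205, 309]]
side True [[175, 152], [230, 155], [215, 401], [155, 397], [211, 202], [186, 200], [206, 275], [180, 274], [179, 306], [205, 308]]
top False [[691, 143], [687, 193], [409, 170], [414, 120], [589, 170], [590, 147], [503, 163], [505, 140], [509, 142], [507, 164]]
top True [[690, 142], [686, 193], [408, 170], [413, 120], [584, 169], [586, 146], [499, 163], [501, 140], [508, 142], [506, 164]]
```

The final picture shows the bar's far end at rows 163-167 in the side crop. Lying flush would put it at 160-164; riding 7 mm high would put it at 152-155. In the top view the grip spans columns 503-592, against 503-590 predicted for flush. The bar is seated, so I'm handing in.

```bash
python3 -c "
from cell import job
print(job.sign_off())"
```

```text
the job is handed in; nothing more can be done
None
```

The retaining bar lies across both support blocks with its notch over the key; it looks level and flush in the final pictures, it is released with the arm clear, and the job was handed in at about 17 s.

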